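# Post a used vial through the sprung flap of the disposal bin

## Robot

A 6-joint arm with a two-finger parallel gripper is mounted at the origin on the work surface. World frame = base frame: x ahead of the robot, y to its left, z up, the work surface at z = 0. Lengths are in m, angles in rad, forces in N, time in s.
With the tool pointing down it reaches from about 0.275 to 0.85 m from the base axis. Payload 5.2 kg.
Tool frame: the origin (TCP) lies between the finger pads; the fingertips stand 22 mm ahead of it and the grasp point (between the pads) lies 3 mm ahead of it; z points along the fingers, y is the direction in which the jaws open and shut (so a half turn about z gives the same grasp; the last joint's range is limited). The gripper opens to 85 mm and grips with 20 to 120 N. Pads are 22 mm wide; open, the fingers measure 114 mm over their backs; the gripper's body (76 mm by 85 mm) begins 54 mm behind the grasp point. The pads swing forward as they close: fully open they stand 13 mm farther back than shut.
Start: joints at [-1.482, 0.259, 1.535, -0, 1.348, -0.203], TCP at [0.158, -0.527, 0.253] pointing down, gripper open.
Joint ranges: [-3.14, 3.14], [-0.91, 2.08], [0.19, 2.58], [-1.22, 4.36], [0.22, 2.71], [-3.12, 3.12]. Speed limits (rad/s): [2.57, 2.57, 3.14, 3.14, 3.14, 3.14].

## Interface

Orientations are given as a rotation vector (axis times angle).
In Python, from plant import r, optics gives the robot as it stands.
- The arm moves only by the tool carry_out, never from a script. Its argument "targets" is a list of rows, each a list of 7 numbers: the turn, a rotation vector about the world's x, y, z in units of 10 degrees (1.0 is 10 degrees), then the shift along the world's x, y, z in units of 30 mm (1.0 is 30 mm), then the opening in per cent of the stroke, from 0 (shut) to 100 (fully open). In form: [[rx, ry, rz, x, y, z, claw], ...]. A call has 1 to 10 rows; each row is the pose to reach, as a shift and turn from the pose commanded when the call began; what a row does not reach only later rows make up. A row lasts 1/8 s, in which the tool goes at most 62.5 mm and 10.7 degrees, less where a joint would pass 70% of its speed; a pose out of reach is approached as far as the arm can. A call with a gripper value outside its range is refused whole. The fingers move at their own pace and stop on an object; "squeeze" is the grip in N (left out, the last holds). Time passes only in rows, so rows that repeat a pose let the fingers close. It gives the time, the measured TCP pose, the force and the opening at its end, in the units of the state.
- r.state(): the state, without advancing time (a new reading comes with each control period).
- optics.camera(name): name is "side" or "top" or "wrist"; returns (picture, depth): 384x512x3 uint8, red, green, blue; 384x512 float32, m along the optical axis (not along the pixel's ray), 0 where there is no reading.
- optics.get_calibration(name): a dict with "vertical_fov" (degrees; the focal length in pixels is half the picture's height over the tangent of half this angle, whatever the lens; pixels are square), "cx", "cy" (the principal point, pixels), "world_to_cam" (4x4, takes a point from world to camera coordinates). Camera axes: x right, y down, z forward; pixel columns grow to the right and rows downward; lengths in m; the calibration is good to about 2 mm. A picture is of the moment at which its call begins: read the wrist's pose just before it. get_calibration takes no time and is no camera call; for the wrist camera it gives the pose at the moment of the call.
- r.finish_job(): hands the job in, once; it reports no verdict.
The state is a dict: "time": time; "joints": joint angles; "dq": joint speeds; "tau": joint torques, N m; "position": TCP position; "tool_rot": TCP orientation; "wrist_force": force on the tool from outside, world axes, zero at the start; "moment": the same for the moment, N m; "finger_gap": opening from 0.0 (shut) to 1.0 (fully open).
Only numpy, scipy, OpenCV 4.12 (cv2) and the standard library are available. Lean on these libraries where they do the work, as an engineer would, in place of code of your own. Each camera call takes 0.05 s, during which the arm holds its last target.

## Task

Throw away the small amber glass vial: carry it to the white disposal bin, push the sprung steel flap in the bin's top down and hold it open with the gripper while you let the vial drop inside, then withdraw so that the flap shuts. Leave the tall amber bottle standing where it is.

Things in the scene. Friction and masses are not known exactly. Their poses are not given: they have to be found in the camera images.
- vial: the smallest bottle on the counter: a round amber glass medicine vial with a paper label and an aluminium cap, standing upright, 30 mm in diameter and 52 mm high (the straight body is the lower 34 mm, then a shoulder and a 21 mm wide cap); about 45 g. Origin: centre of its underside, z up along the vial.
- tall_bottle: a bystander of the same make, to be left alone: amber glass bottle with label and aluminium cap, 46 mm in diameter and 105 mm high, standing upright. Origin: centre of its underside.
- bin: white plastic disposal bin, fixed: hollow box 180 (its x) by 210 (y) by 160 mm high, walls and flat top 4 mm. Origin: centre of its underside, z up. In the top an opening from x = -34 to +50 mm, y = -75 to +75 mm, shut by a flush steel flap hinged at x = +50. Empty; floor at 4 mm; inside reaches on to x = -86 under the top. Fingertips 40-50 mm below the top at x = 0 to 10 hold the flap well open.
- flap (a joint): steel flap, 80 (bin x) by 144 mm (y), hinge along bin y at bin x = +50, z = 156 mm. 0 = shut, level; to 1.35 rad as the free edge swings down. Spring: 0.12 N m shut, +0.12 per rad (2-4 N at the hand), too stiff for the vial's weight; it shuts on what is let go half way. Fingers side by side along bin y, tips pressing it 45 degrees or steeper, make it a chute for the released vial.

How it is judged:
By the outcome, as a careful person would: the job done as asked, in the order asked, and still so for the second after the job is handed in, with the robot touching nothing.
It also fails if it takes over 40 s, if anything falls off the work surface, if the arm or the gripper's body presses on something with over 40 N, if the wrist force passes 120 N, or if a joint passes its speed limit or range.

## Working session

There is one attempt and no reset: what is moved stays moved. The work goes in short steps, Python scripts to look and compute and a tool call to move; the robot and the scene stay as the last step left them, time stands still between calls to the robot, and variables do not carry over. Pictures are saved under pics/ and viewed, and the job is handed in when it is done.

Besides the shell and the picture viewer there is one more tool, called in YAML: its name, and indented under it one key for each argument. carry_out: Moves the arm, as the interface text tells. Its arguments: {"type":"object","properties":{"targets":{"type":"array","items":{"type":"array","items":{"type":"number"}}},"squeeze":{"type":"number"}},"required":["targets"]}

```bash
ls; mkdir -p pics; python3 - <<'E'
from plant import r, optics
import cv2
print(r.state())
for n in ("side","top","wrist"):
    print(n, optics.get_calibration(n))
    p,d=optics.camera(n); cv2.imwrite(f"pics/{n}0.png",p[:,:,::-1])
E
```

```text
pics
{'time': 0.0, 'joints': array([-1.48179611e+00,  2.59345877e-01,  1.53610646e+00,  1.46581111e-05,
        1.34801658e+00, -2.02775656e-01]), 'dq': array([ 0.00136325, -0.00082641, -0.00156156,  0.00034701,  0.00106953,
        0.00037421]), 'tau': array([-2.87650928e-04, -4.46027792e+01, -2.90575916e+01, -1.49115381e-04,
        1.16728645e-02, -2.98017858e-05]), 'position': array([ 0.15820373, -0.52623055,  0.25246374]), 'tool_rot': array([-3.10636841e+00, -4.56419185e-01, -1.89872208e-04]), 'wrist_force': array([-0.83546184,  0.62715338, -0.54413621]), 'moment': array([ 0.00692898,  0.0593431 , -0.01936045]), 'finger_gap': 0.9960075384412925}
side {'vertical_fov': 44.68235361537999, 'cx': 250.11267712582037, 'cy': 179.2466453466178, 'world_to_cam': array([[-0.99421871,  0.10713127,  0.00721407,  0.5287223 ],
       [ 0.10001945,  0.94846572, -0.3006807 , -0.02676034],
       [-0.0390546 , -0.29822083, -0.95369758,  1.03930745],
       [ 0.        ,  0.        ,  0.        ,  1.        ]])}
top {'vertical_fov': 56.014284144099484, 'cx': 255.79338316968747, 'cy': 189.20094109387728, 'world_to_cam': array([[-0.16750849, -0.98586814, -0.00221705,  0.07515327],
       [-0.9648061 ,  0.1643914 , -0.20524294,  0.53677138],
       [ 0.20270694, -0.03224091, -0.97870855,  0.79161506],
       [ 0.        ,  0.        ,  0.        ,  1.        ]])}
wrist {'vertical_fov': 59.30303339444525, 'cx': 257.52975367979724, 'cy': 187.8346696451427, 'world_to_cam': array([[ 2.87346069e-01, -9.57826642e-01, -5.99860424e-04,
        -5.49885446e-01],
       [-9.08046514e-01, -2.72611296e-01,  3.18016681e-01,
        -4.03458712e-02],
       [-3.04768378e-01, -9.08361420e-02, -9.48084928e-01,
         3.77868645e-01],
       [ 0.00000000e+00,  0.00000000e+00,  0.00000000e+00,
         1.00000000e+00]])}
```

View pics/side0.png

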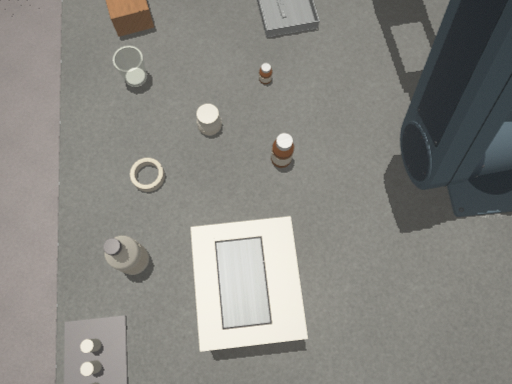

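View pics/top0.png

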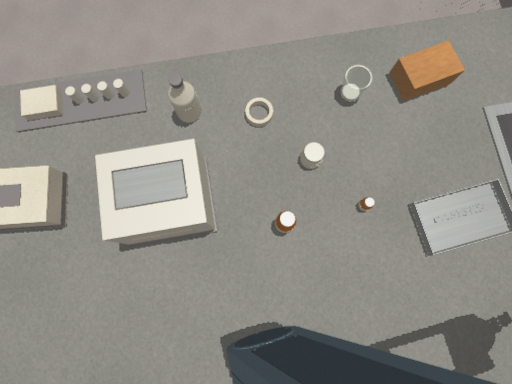

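View pics/wrist0.png

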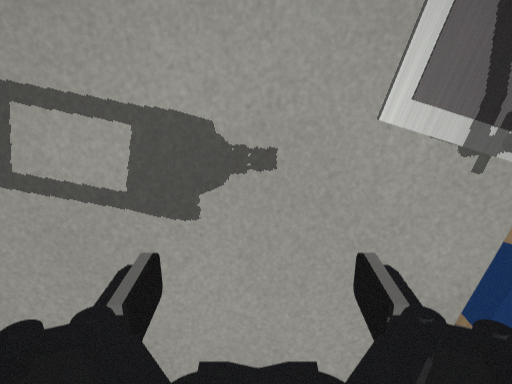

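The side view shows the vial at (266,73), the tall bottle at (284,148) and the bin's top centred near (247,283). The top view shows the same three at (367,204), (287,222) and (153,190). The wrist view shows none of them.

```bash
cat > h.py <<'E'
from plant import r, optics
import cv2, numpy as np
from scipy.spatial.transform import Rotation as R
def K(c): 
    f=192/np.tan(np.radians(c["vertical_fov"]/2)); return f,c["cx"],c["cy"]
def ray(c,u,v):
    f,cx,cy=K(c); M=c["world_to_cam"]; d=M[:3,:3].T@np.array([(u-cx)/f,(v-cy)/f,1]); return -M[:3,:3].T@M[:3,3],d
def onplane(c,u,v,z):
    o,d=ray(c,u,v); return o+d*(z-o[2])/d[2]
def tri(c1,p1,c2,p2):
    o1,d1=ray(c1,*p1); o2,d2=ray(c2,*p2)
    d1/=np.linalg.norm(d1); d2/=np.linalg.norm(d2)
    s=np.linalg.lstsq(np.c_[d1,-d2],o2-o1,rcond=None)[0]
    a=o1+d1*s[0]; b=o2+d2*s[1]; return (a+b)/2, np.linalg.norm(a-b)
def cloud(c,d):
    f,cx,cy=K(c); v,u=np.mgrid[:384,:512]; M=c["world_to_cam"]
    P=np.stack([(u-cx)/f*d,(v-cy)/f*d,d],-1); return (P-M[:3,3])@M[:3,:3]
E
python3 - <<'E'
from h import *
np.set_printoptions(precision=4,suppress=True)
cs={n:optics.get_calibration(n) for n in("side","top")}
im={}
for n in cs:
    p,d=optics.camera(n); im[n]=p
    X=cloud(cs[n],d); hsv=cv2.cvtColor(p,cv2.COLOR_RGB2HSV)
    # depth check
    print(n,"table z med",np.median(X[...,2][(d>0)]))
    m=((hsv[...,1]>120)&((hsv[...,0]<16))).astype(np.uint8)
    k,l,s,ce=cv2.connectedComponentsWithStats(m)
    for i in range(1,k):
        if s[i,4]>15: print(' amber',s[i],ce[i], X[l==i].mean(0))
    w=((hsv[...,1]<70)&(hsv[...,2]>185)).astype(np.uint8)
    k,l,s,ce=cv2.connectedComponentsWithStats(w)
    for i in range(1,k):
        if s[i,4]>15: print(' white',s[i],ce[i], np.median(X[l==i],0))
    # bin top by height
    t=((abs(X[...,2]-.158)<.008)&(d>0)).astype(np.uint8)
    k,l,s,ce=cv2.connectedComponentsWithStats(t)
    i=1+np.argmax(s[1:,4]); print(' top',s[i],X[l==i].mean(0)); 
    rc=cv2.minAreaRect((X[l==i][:,:2]*1000).astype(np.float32)); print(rc)
big={"side":(190,20,330,170),"top":(250,160,400,260)}
for n,(a,b,c,d) in big.items(): cv2.imwrite(f"pics/{n}_z.png",cv2.resize(im[n][b:d,a:c,::-1],None,fx=4,fy=4,interpolation=cv2.INTER_CUBIC))
for n,(a,b,c,d) in {"side":(180,205,315,355),"top":(85,130,225,250)}.items(): cv2.imwrite(f"pics/{n}_b.png",cv2.resize(im[n][b:d,a:c,::-1],None,fx=4,fy=4,interpolation=cv2.INTER_CUBIC))
E
```

```text
side table z med -0.0004680920550125237
 amber [260  69  11   8  43] [264.5349  73.814 ] [ 0.4706 -0.2634  0.036 ]
 amber [273 141  20  17 141] [281.7589 151.3262] [ 0.4602 -0.0579  0.074 ]
 white [113  46  29  22  69] [124.7536  52.7971] [ 0.7837 -0.3287  0.0787]
 white [261  63  10   8  60] [265.65    66.7167] [ 0.4675 -0.2724  0.0508]
 white [126  67  18  17 233] [134.618   75.3433] [ 0.7614 -0.28    0.049 ]
 white [196 104  23  20 345] [207.0551 113.142 ] [ 0.6075 -0.167   0.061 ]
 white [277 133  16  15 189] [284.2698 140.0899] [ 0.4554 -0.0701  0.1042]
 white [130 158  33  31 358] [145.7598 172.9916] [ 0.7518 -0.0577  0.0228]
 white [ 190  216  118  136 8822] [248.9541 284.0391] [0.5434 0.2118 0.1591]
 white [116 236   9   5  19] [120.0526 237.1579] [0.7867 0.0946 0.1116]
 white [ 217  239   52   88 3777] [242.2121 282.6087] [0.5689 0.2065 0.1582]
 white [ 80 339  14  14 147] [ 86.1224 345.5782] [0.8696 0.2802 0.0546]
 white [ 80 362  13  14 151] [ 86.0993 368.5828] [0.8695 0.3205 0.0549]
 top [  191   216   117   136 12687] [0.5607 0.2078 0.1589]
((560.0440063476562, 203.73518
[... 961 characters left out ...]
 -0.0593  0.0227]
 white [  95  139  112  101 5882] [149.3421 191.255 ] [0.5326 0.204  0.1589]
 white [304 142  21  20 305] [313.8295 151.377 ] [ 0.6084 -0.1674  0.0614]
 white [   0  166   49   59 2189] [ 25.9265 194.3582] [0.608  0.4943 0.0886]
 white [365 197  10  10  70] [369.4286 201.6714] [ 0.4691 -0.2732  0.0515]
 white [416 197  47  44 865] [434.1584 216.0254] [ 0.4187 -0.4329  0.0025]
 white [280 211  15  15 182] [287.1099 218.2308] [ 0.4569 -0.0709  0.1039]
 white [429 239  19  13  99] [436.6364 244.0909] [ 0.3469 -0.4256  0.0023]
 top [  95  139  112  102 8646] [0.5577 0.2039 0.1586]
((560.5888671875, 203.80303955078125), (181.5931396484375, 211.0915069580078), 0.3294544517993927)
```

```bash
python3 - <<'E'
from h import *
np.set_printoptions(precision=4,suppress=True)
S=optics.get_calibration("side");T=optics.get_calibration("top")
print("vial cap",tri(S,(265.65,66.72),T,(369.43,201.67)), onplane(S,265.65,66.72,.052),onplane(T,369.43,201.67,.052))
print("tall cap",tri(S,(284.27,140.09),T,(287.11,218.23)))
s=r.state()
Rt=R.from_rotvec([np.pi,0,0]); print("turn(10deg)",np.degrees((Rt*R.from_rotvec(s["tool_rot"]).inv()).as_rotvec())/10, s["position"],s["time"])
E
```

```text
vial cap (array([ 0.4681, -0.2728,  0.0514]), np.float64(0.0013899686231927412)) [ 0.4677 -0.2719  0.052 ] [ 0.4685 -0.2731  0.052 ]
tall cap (array([ 0.4562, -0.0702,  0.1051]), np.float64(0.0011712552001332517))
turn(10deg) [-0.005   0.     -1.6722] [ 0.1582 -0.5265  0.2529] 0.25
```

View pics/side_b.png

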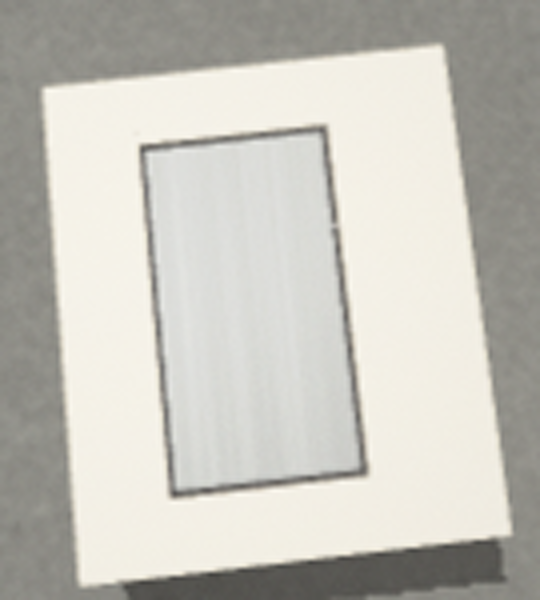

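View pics/side_z.png

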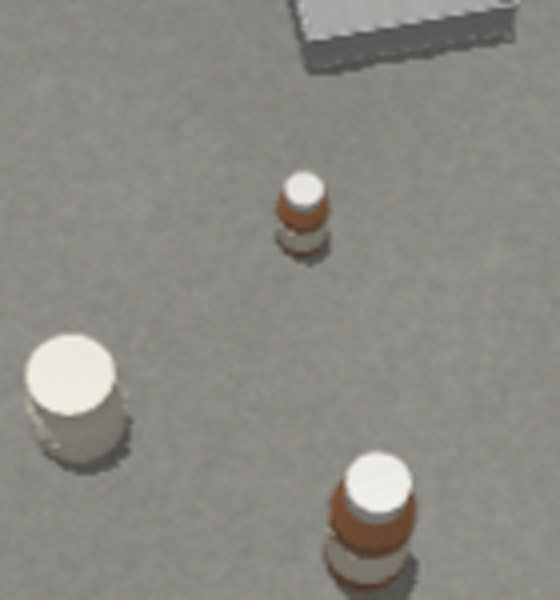

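The bin crop shows the flap opening closer to the left edge, which is world +x. So the hinge is on the side away from the robot and the bin's yaw is about 0. The vial stands alone at (0.468, -0.273) with its cap at z = 0.051.

carry_out:
  targets:
    - [0,0,-0.8,5.2,4.2,-2.0,80]
    - [0,0,-1.67,10.33,8.46,-4.4,80]
    - [0,0,-1.67,10.33,8.46,-4.4,80]
    - [0,0,-1.67,10.33,8.46,-4.4,80]
    - [0,0,-1.67,10.33,8.46,-4.4,80]
    - [0,0,-1.67,10.33,8.46,-4.4,80]
    - [0,0,-1.67,10.33,8.46,-4.4,80]
    - [0,0,-1.67,10.33,8.46,-4.4,80]
    - [0,0,-1.67,10.33,8.46,-4.4,80]
    - [0,0,-1.67,10.33,8.46,-4.4,80]
  squeeze: 40

```text
time: 1.5
position: [0.4676, -0.2741, 0.1218]
tool_rot: [3.141, -0.002, 0.001]
wrist_force: [-0.3, 0.1, 1.2]
finger_gap: 0.803
```

```bash
python3 - <<'E'
from h import *
np.set_printoptions(precision=4,suppress=True)
s=r.state(); print(s["position"],s["tool_rot"],s["time"],s["joints"],s["finger_gap"])
c=optics.get_calibration("wrist"); p,d=optics.camera("wrist"); cv2.imwrite("pics/w1.png",p[:,:,::-1])
hsv=cv2.cvtColor(p,cv2.COLOR_RGB2HSV)
f,cx,cy=K(c)
q=c["world_to_cam"]@np.array([.4681,-.2728,.052,1]); print("pred cap px",q[0]/q[2]*f+cx,q[1]/q[2]*f+cy)
X=cloud(c,d); m=(X[...,2]>.047)&(X[...,2]<.055)&(np.hypot(X[...,0]-.468,X[...,1]+.273)<.03)&(d>0)
ys,xs=np.nonzero(m); print(xs.mean(),ys.mean(),m.sum(),X[m].mean(0),X[m].min(0),X[m].max(0))
E
```

```text
[ 0.4676 -0.2741  0.1218] [ 3.1408 -0.0019  0.0007] 1.5 [-0.7359  0.3684  1.7294 -0.0003  1.043   0.8363] 0.802745530083869
pred cap px 254.33306924683313 216.42065810397142
255.02578475336324 212.20403587443946 892 [ 0.4697 -0.2732  0.0494] [ 0.4585 -0.2836  0.0471] [ 0.48   -0.2628  0.0512]
```

View pics/w1.png

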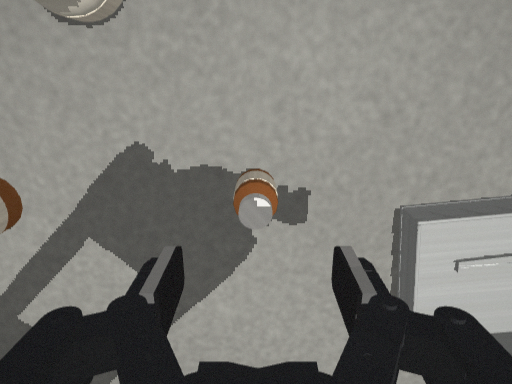

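The wrist view has the vial's cap at (255,213), midway between the fingers. It measures (0.469, -0.273), which agrees with the other two views.

carry_out:
  targets:
    - [0,0,0,0.04,0.03,-1.5,80]
    - [0,0,0,0.04,0.03,-2.8,80]
    - [0,0,0,0.04,0.03,-3.23,80]
    - [0,0,0,0.04,0.03,-3.23,80]
    - [0,0,0,0.04,0.03,-3.23,20]
    - [0,0,0,0.04,0.03,-3.23,20]
    - [0,0,0,0.04,0.03,-3.23,20]
    - [0,0,0,0.04,0.03,-3.23,20]
    - [0,0,0,0.04,0.03,-3.23,20]
    - [0,0,0,0.04,0.03,-3.23,20]
  squeeze: 40

```text
time: 2.8
position: [0.4701, -0.2728, 0.026]
tool_rot: [3.14, 0.001, 0.003]
wrist_force: [-1.4, 0.4, 5.7]
finger_gap: 0.337
```

carry_out:
  targets:
    - [0,0,0,0,0,0.7,20]
    - [0,0,0,0,0,2,20]
    - [0,0,0,0,0,4,20]
    - [0,0,0,0,0,6,20]
    - [0,0,0,0,0,7.8,20]
    - [0,0,0,0,0,7.8,20]
    - [0,0,0,0,0,7.8,20]

```text
time: 3.68
position: [0.469, -0.2717, 0.2583]
tool_rot: [3.142, 0.001, 0.0]
wrist_force: [-0.7, 0.1, 0.3]
finger_gap: 0.34
```

```bash
python3 - <<'E'
from h import *
np.set_printoptions(precision=4,suppress=True)
s=r.state(); print(s["position"],s["tool_rot"],s["time"],s["joints"],s["finger_gap"],s["wrist_force"])
p,d=optics.camera("wrist"); cv2.imwrite("pics/w2.png",p[:,:,::-1])
p,d=optics.camera("side"); cv2.imwrite("pics/s2.png",p[:,:,::-1])
E
```

```text
[ 0.469  -0.2717  0.2583] [3.1416 0.0008 0.0001] 3.675 [-0.7309  0.2409  1.5461  0.      1.3546  0.8395] 0.34013663275409667 [-0.7278  0.1403  0.2591]
```

View pics/w2.png

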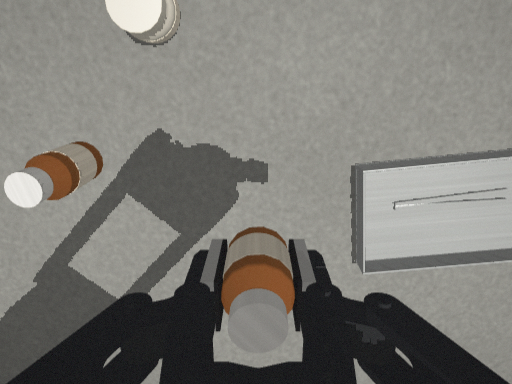

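View pics/s2.png

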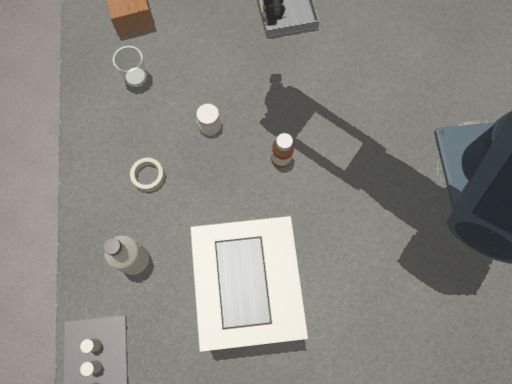

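The vial is held upright between the pads at (258,280) in the wrist view. In the side view the tall bottle is still standing at (284,148).

carry_out:
  targets:
    - [0,0,0,0.3,1.5,0,20]
    - [0,0,0,0.7,3.4,0,20]
    - [0,0,0,1.1,5.3,0,20]
    - [0,0,0,1.5,7.2,0,20]
    - [0,0,0,1.9,9.1,0,20]
    - [0,0,0,2.3,11,0,20]
    - [0,0,0,2.7,12.9,0,20]
    - [0,0,0,3.1,14.8,0,20]
    - [0,0,0,3.2,15.87,0,20]
    - [0,0,0,3.2,15.87,0,20]

```text
time: 5.03
position: [0.5643, 0.2064, 0.256]
tool_rot: [3.141, 0.006, -0.006]
wrist_force: [-0.6, 0.2, 0.3]
finger_gap: 0.337
```

carry_out:
  targets:
    - [0,0,0,0,0,0,20]
    - [0,0,0,0,0,0,20]

```text
time: 5.28
position: [0.5652, 0.2028, 0.2578]
tool_rot: [3.141, -0.002, -0.002]
wrist_force: [-0.7, 0.2, -0.6]
finger_gap: 0.343
```

```bash
python3 - <<'E'
from h import *
np.set_printoptions(precision=4,suppress=True)
s=r.state(); print(s["position"],s["tool_rot"],s["time"],s["joints"],s["finger_gap"],s["wrist_force"])
c=optics.get_calibration("wrist");p,d=optics.camera("wrist"); cv2.imwrite("pics/w3.png",p[:,:,::-1])
X=cloud(c,d)
for v in range(20,240,40): print(v,[X[v,u].round(3).tolist() for u in (60,256,450)])
E
```

```text
[0.5652 0.2028 0.2578] [ 3.1411 -0.0018 -0.0018] 5.275 [ 0.1591  0.3474  1.4001 -0.0003  1.3953  1.7311] 0.3428948556573752 [-0.7336  0.1551 -0.6289]
20 [[0.699, 0.402, -0.002], [0.699, 0.203, -0.002], [0.699, 0.006, -0.003]]
60 [[0.662, 0.409, -0.002], [0.661, 0.203, -0.002], [0.661, -0.0, -0.002]]
100 [[0.621, 0.417, -0.004], [0.632, 0.203, 0.158], [0.62, -0.008, -0.002]]
140 [[0.577, 0.424, -0.001], [0.606, 0.203, 0.156], [0.576, -0.016, -0.002]]
180 [[0.53, 0.434, -0.003], [0.579, 0.203, 0.156], [0.529, -0.024, -0.001]]
220 [[0.478, 0.444, -0.003], [0.548, 0.203, 0.155], [0.478, -0.034, -0.003]]
```

View pics/w3.png

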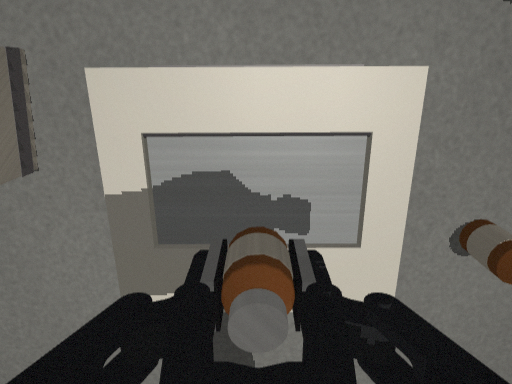

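The wrist view shows the flap from rows 133 to 247. Its hinge edge is at x = 0.610 and the tool is centred on it in y. Next I press it down.

carry_out:
  targets:
    - [0,0,0,0,0.03,-1.2,20]
    - [0,0,0,0,0.03,-2.2,20]
    - [0,0,0,0,0.03,-2.6,20]
    - [0,0,0,0,0.03,-3.0,20]
    - [0,0,0,0,0.03,-3.4,20]
    - [0,0,0,0,0.03,-3.8,20]
    - [0,0,0,0,0.03,-4.15,20]
    - [0,0,0,0,0.03,-4.15,20]
    - [0,0,0,0,0.03,-4.15,20]
  squeeze: 60

```text
time: 6.45
position: [0.5645, 0.2048, 0.1336]
tool_rot: [3.141, 0.0, -0.003]
wrist_force: [-3.9, -0.3, 0.0]
finger_gap: 0.325
```

```bash
python3 - <<'E'
from h import *
np.set_printoptions(precision=4,suppress=True)
s=r.state(); print(s["position"],s["tool_rot"],s["time"],s["finger_gap"],s["wrist_force"],s["moment"])
p,d=optics.camera("wrist"); cv2.imwrite("pics/w4.png",p[:,:,::-1])
p,d=optics.camera("side"); cv2.imwrite("pics/s4.png",cv2.resize(p[200:360,170:400,::-1],None,fx=3,fy=3))
E
```

```text
[0.5645 0.2048 0.1336] [ 3.1412  0.0004 -0.0034] 6.45 0.32534231908638295 [-3.914  -0.3197  0.0063] [-0.0764  0.7336  0.0241]
```

View pics/w4.png

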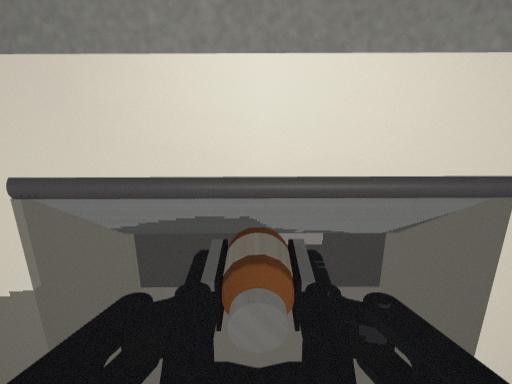

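View pics/s4.png

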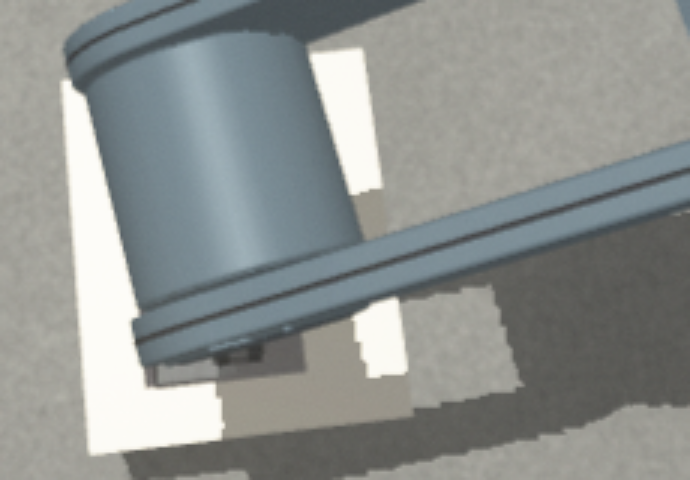

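The flap is pressed down steeply, with its free edge near row 285 of the wrist view, and the vial sits above it, still gripped. Now I release it, lowering slightly to make up for the pads swinging back as they open.

carry_out:
  targets:
    - [0,0,0,0,0,-0.15,70]
    - [0,0,0,0,0,-0.3,70]
    - [0,0,0,0,0,-0.3,70]
    - [0,0,0,0,0,-0.3,70]
    - [0,0,0,0,0,-0.3,70]
    - [0,0,0,0,0,-0.3,70]
    - [0,0,0,0,0,-0.3,70]
    - [0,0,0,0,0,-0.3,70]

```text
time: 7.55
position: [0.5654, 0.205, 0.125]
tool_rot: [-3.142, -0.001, -0.0]
wrist_force: [-2.7, -1.4, 2.7]
finger_gap: 0.697
```

```bash
python3 - <<'E'
from h import *
np.set_printoptions(precision=4,suppress=True)
s=r.state(); print(s["position"],s["tool_rot"],s["time"],s["finger_gap"],s["wrist_force"],s["moment"])
p,d=optics.camera("wrist"); cv2.imwrite("pics/w5.png",p[:,:,::-1])
E
```

```text
[0.5654 0.205  0.125 ] [-3.1416 -0.0006 -0.0004] 7.55 0.6971849087728365 [-2.6767 -1.4169  2.6892] [-0.1241  0.3178  0.0291]
```

View pics/w5.png

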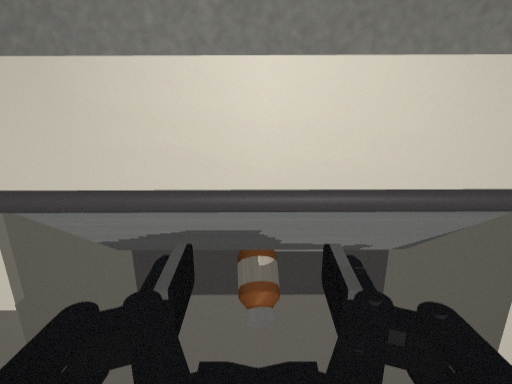

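The vial shows at (259,285), between the open fingers and much smaller than before. I'll check its depth before withdrawing.

```bash
python3 - <<'E'
from h import *
np.set_printoptions(precision=4,suppress=True)
c=optics.get_calibration("wrist");p,d=optics.camera("wrist")
X=cloud(c,d); hsv=cv2.cvtColor(p,cv2.COLOR_RGB2HSV); m=(hsv[...,1]>120)&(hsv[...,0]<16)&(d>0); m[:230]=0
print(m.sum(),X[m].min(0),X[m].max(0))
for v in range(210,340,10): print(v,X[v,259])
cv2.imwrite("pics/w6.png",p[:,:,::-1]); print(r.state()["time"])
E
```

```text
1233 [0.476  0.1454 0.013 ] [0.5832 0.2557 0.1841]
210 [0.6123 0.2041 0.158 ]
220 [0.6033 0.204  0.1446]
230 [0.5933 0.2039 0.1311]
240 [0.5806 0.2038 0.1143]
250 [0.5241 0.2032 0.0209]
260 [0.5196 0.2033 0.0275]
270 [0.515  0.2033 0.0335]
280 [0.5112 0.2033 0.0402]
290 [0.507  0.2033 0.0458]
300 [0.5005 0.2033 0.0481]
310 [0.4966 0.2034 0.0535]
320 [0.4909 0.2034 0.0565]
330 [0.4753 0.2033 0.0481]
7.65
```

The vial is on the bin floor, leaning towards the wall with its top at z of about 0.057, clear of the flap's sweep. I'm withdrawing straight up.

carry_out:
  targets:
    - [0,0,0,0,0,0.6,70]
    - [0,0,0,0,0,1.2,70]
    - [0,0,0,0,0,1.8,70]
    - [0,0,0,0,0,2.6,70]
    - [0,0,0,0,0,4.2,70]
    - [0,0,0,0,0,5.8,70]
    - [0,0,0,-0.3,-2,5.8,70]
    - [0,0,0,-0.6,-4,5.8,70]
    - [0,0,0,-0.9,-6,5.8,70]
    - [0,0,0,-1.2,-8,5.8,70]

```text
time: 8.9
position: [0.5294, -0.0367, 0.2989]
tool_rot: [3.141, 0.001, 0.003]
wrist_force: [1.3, -0.7, 0.8]
finger_gap: 0.698
```

carry_out:
  targets:
    - [0,0,0,-0.5,-2,0,70]
    - [0,0,0,-1,-4,0,70]
    - [0,0,0,-1.5,-6,0,70]
    - [0,0,0,-1.5,-6,0,70]
    - [0,0,0,-1.5,-6,0,70]
    - [0,0,0,-1.5,-6,0,70]

```text
time: 9.65
position: [0.4849, -0.2137, 0.2989]
tool_rot: [-3.141, -0.003, -0.001]
wrist_force: [-0.4, -0.3, -0.1]
finger_gap: 0.699
```

```bash
python3 - <<'E'
from h import *
np.set_printoptions(precision=4,suppress=True)
s=r.state(); print(s["position"],s["time"],s["wrist_force"],abs(s["dq"]).max())
for n in("side","top"):
    c=optics.get_calibration(n);p,d=optics.camera(n);X=cloud(c,d)
    m=(abs(X[...,0]-.567)<.035)&(abs(X[...,1]-.204)<.065)&(d>0)&(X[...,2]<.2)
    print(n,"flap z",np.percentile(X[m][:,2],[0,5,50,95,100]))
    m=(np.hypot(X[...,0]-.456,X[...,1]+.07)<.02)&(X[...,2]>.1)&(X[...,2]<.11); print("bottle cap",m.sum(),X[m].mean(0) if m.any() else None)
    cv2.imwrite(f"pics/{n}7.png",p[:,:,::-1])
E
```

```text
[ 0.4849 -0.2137  0.2989] 9.65 [-0.4294 -0.3031 -0.0609] 0.009956729864268219
side flap z [0.1534 0.1558 0.1582 0.1606 0.1625]
bottle cap 195 [ 0.4556 -0.0686  0.104 ]
top flap z [0.0051 0.1554 0.1579 0.1599 0.162 ]
bottle cap 172 [ 0.4556 -0.07    0.1043]
```

View pics/side7.png

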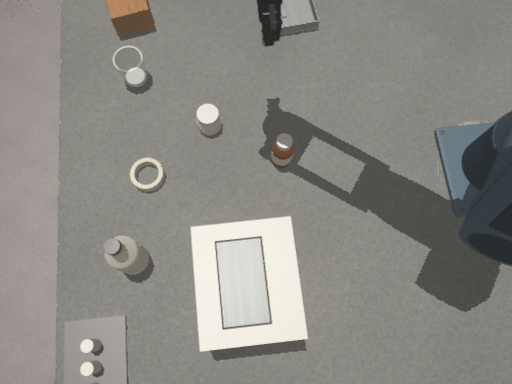

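The side view shows the flap shut and level at (243,283), the tall bottle still at (284,148), and no vial left on the counter. The arm is clear, so I'm handing in.

```bash
python3 -c "
from plant import r
print(r.finish_job())"
```

```text
the job is handed in; nothing more can be done
None
```

The vial is in the bin, the flap is shut, and the tall bottle was left standing where it was. I gripped the vial upright and pushed the flap down with the gripper. I held the flap open while the vial slid in, then lifted straight out and moved the arm clear. The job was handed in at about 9.8 s of the 40 s allowed.

- **Vial:** before I withdrew, the wrist depth showed it on the bin floor, leaning toward the robot-side wall. Its highest point was at about 57 mm, below the flap's sweep.
- **Flap:** after I withdrew, it read level at about 158 mm in both the side and top views. One stray low depth reading (5 mm) in the top view's flap region looks like a seam pixel.
- **Tall bottle:** its cap measured within 2 mm of where it started.
- **Forces:** the wrist force at the end of each move never exceeded about 6 N. That peak came while gripping the vial, when the tool stood 2 mm above its commanded height, so the fingertips may have touched the counter lightly.

No check failed.

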